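# Pull down the high-voltage bay hatch with the hook stick

### The job

Take the orange insulated hook stick from its cradle, slip its side pin through the brass eye on top of the hatch of the high-voltage unit, and with the pin in the eye lead the hatch gently down until it is fully open on its stop, sloping outwards. Pull it firmly onto the stop for a moment, with some 12 N along the stick, to set its interlock, then unhook the stick and lay it back in its cradle on both saddles. Only the stick may touch the unit and its hatch, never force or jerk the hatch, and leave the other things on the bench where they are.

Things in the scene. Friction and masses are not known exactly. Their poses are not given: they have to be found in the camera images.
- cabinet: White and black high-voltage supply unit, fixed, 240 deep (its x) x 300 wide (its y) x 300 mm high. Origin: centre of its underside on the bench. Its front, with the meters and the hatch, looks along its own -x (roughly world +y, to within some 15 degrees). The upper bay, above 160 mm, is closed by the hatch.
- hatch_hinge (a point): Middle of the hatch's hinge line, on the unit's front 160 mm above the bench; the hinge line runs along the unit's y.
- hatch (a joint): Hatch angle: 0 upright, closed; grows as its top swings out along the unit's -x and down; 1.047 (60 degrees) is the hard stop, with an interlock set by a pull of 8 N or more held 0.3 s; over 22 N is too much. Grey panel, 240 wide x 138 high x 6 mm, 0.4 to 0.85 kg, on a stiff friction hinge (0.75 N m, light damper): stays where it is left. Starts up to 0.12 ajar. Leading it takes 5 N at the eye upright, 1 to 4 N near the stop.
- eye (a point): Centre of the brass eye on the middle of the hatch's top edge, 152 mm from the hinge line, 312 mm up when closed; turns with the hatch, at the open stop it is 236 mm up. The hole (18 mm; bar 6, outside 30 mm) runs along the unit's y. The pin is thinner, so the hatch trails it by 5.5 mm, and the stick gives in the grip: following the eye's path alone stops short of the stop.
- stick: Orange square hook stick, loose, 0.22 to 0.35 kg. Origin on its axis at the black grip zone (70 mm long), near the centre of mass. Rod 20 x 20 mm from x = -140 to 90 mm, collar 28 mm square at x = 93, steel shank 10 mm thick on to x = 135 mm. There a pin 7 mm thick juts along the stick's +y out to y = 35 mm, with a red ball tip 10 mm thick. Its z is up as it lies.
- pin (a point): Middle of the free length of the pin, on the pin's axis: at x = 135, y = 18, z = 0 mm in the stick's frame.
- cradle: Wooden cradle, fixed, board 180 (its x) x 70 mm; origin: centre of the underside. Two saddles at x = -55 and 55 mm with flat floors 30 mm wide, 60 mm above the bench, between white cheeks flaring from 30 mm apart to 50 mm, tops 85 mm above the bench. The stick lies along its x, hook towards +x, origin within about 10 mm of the middle and 70 mm above the bench.
- multimeter: Bystander: yellow handheld meter lying flat, 150 x 75 x 44 mm, loose; it and the cradle may be in each other's place. Origin: centre of the underside.
- coil: Bystander: copper coil bobbin standing upright, diameter 60, height 50 mm, loose. Origin: centre of the underside.
There are look-alikes about, which are no part of the job. There is more than one size of the cradle; the one meant has the size given above.

How it is judged:
By the outcome, as a careful person would: the job done as asked, in the order asked, and still so for the second after the job is handed in, with the robot touching nothing.
It also fails if it takes over 69 s, if anything falls off the work surface, if the arm or the gripper's body presses on something with over 40 N, if the wrist force passes 120 N, or if a joint passes its speed limit or range.

### The arm

A 6-joint arm with a two-finger parallel gripper is mounted at the origin on the work surface. World frame = base frame: x ahead of the robot, y to its left, z up, the work surface at z = 0. Lengths are in m, angles in rad, forces in N, time in s.
With the tool pointing down it reaches from about 0.3 to 0.775 m from the base axis. Payload 14.6 kg.
Tool frame: the origin (TCP) lies at the very end of the fingers, on their centre line; the grasp point (between the pads) lies 19 mm behind it; z points along the fingers, y is the line along which they close (so a half turn about z gives the same grasp; the last joint's range is limited). The gripper opens to 94 mm and grips with 3 to 60 N. Pads are 16 mm wide; open, the fingers measure 119 mm over their backs; the gripper's body (75 mm by 177 mm) begins 78 mm behind the grasp point.
Start: joints at [-1.251, 0.3, 1.521, -0, 1.321, -0.067], TCP at [0.207, -0.509, 0.205] pointing down, gripper open.
Joint ranges: [-3.03, 3.03], [-0.79, 2.21], [0.23, 2.52], [-1.04, 4.18], [0, 3.07], [-2.55, 2.55]. Speed limits (rad/s): [2.22, 2.22, 2.57, 3.14, 3.14, 3.14].

### API

Orientations are given as [roll, pitch, yaw] about the fixed x, y, z axes, in that order (R = Rz(yaw) Ry(pitch) Rx(roll)).
In Python, from station import ctrl gives the robot as it stands.
- The arm moves only by the tool move_arm, never from a script. Its argument "increments" is a list of rows, each a list of 7 numbers: the opening, from 0 (shut) to 1 (fully open), then the shift along the tool's x, y, z in units of 50 mm (1.0 is 50 mm), then the turn, a rotation vector about the tool's x, y, z in rad. In form: [[claw, tx, ty, tz, rx, ry, rz], ...]. A call has 1 to 20 rows; each row shifts and turns the commanded pose from where the row before left it, along the tool's axes as they then stand; what a row does not reach is not made up. A row lasts 1/10 s, in which the tool goes at most 50 mm and 8.59 degrees, less where a joint would pass 70% of its speed; a pose out of reach is approached as far as the arm can. A call is refused whole if a number of a shift passes 1 or a number of a turn 0.15, either way. A call with a gripper value outside its range is refused whole. The fingers move at their own pace and stop on an object; "force" is the grip in N (left out, the last holds). Time passes only in rows, so rows that do not move let the fingers close. It gives the time, the measured TCP pose, the force, the opening and the grip force at its end, in the units of the state.
- ctrl.get_obs(): the state, without advancing time (a new reading comes with each control period).
- ctrl.camera(name): name is "side" or "top"; returns a dict with "color" (400x640x3 uint8, blue, green, red), "K" (3x3 intrinsics, pixels), "distortion" ([k1, k2, p1, p2, k3] as OpenCV has them; the pictures are not rectified), "pose" (4x4, takes a point from camera to world coordinates). Camera axes: x right, y down, z forward; pixel columns grow to the right and rows downward; lengths in m; the calibration is good to about 2 mm. A picture is of the moment at which its call begins. There is no depth.
- ctrl.hand_in(): hands the job in; it is judged then, once.
Trained networks look in a picture, given as the dict that the camera call returned (one of the last four; its "shot" number tells which), for a name from the list of things; names that differ only in an ending like _2 or _b are one class to them, and where a whole thing is asked for, a point or a joint stands for the part that bears it (a point fixed in the world has none). Each returns a list of dicts, best first, with "conf" (0 to 1); they miss things now and then, are a little off and sometimes report something else, mostly with a low value. They report only what shows in the picture. A call takes as long as a camera call. They do not tell look-alikes from the thing itself.
- ctrl.cut_out(name, picture): "mask" (400x640 bool, what is visible of it) and "centre" ([row, column] in pixels, amid what is visible of it).
The state is a dict: "time_s": time; "qpos": joint angles; "joint_vel": joint speeds; "tau": joint torques, N m; "ee_pos": TCP position; "eef_rot": TCP orientation; "force": force on the tool from outside, world axes, zero at the start; "moment": the same for the moment, N m; "grip_width": finger opening in m; "grip_force": force on a finger pad.
Only numpy, scipy, OpenCV 4.12 (cv2) and the standard library are available. Lean on these libraries where they do the work, as an engineer would, in place of code of your own. Each camera call takes 0.05 s, during which the arm holds its last target. There are 200 camera calls.

## Working session

There is one attempt and no reset: what is moved stays moved. The work goes in short steps, Python scripts to look and compute and a tool call to move; the robot and the scene stay as the last step left them, time stands still between calls to the robot, and variables do not carry over. Pictures are saved under pics/ and viewed, at most 10 in all, crops included, and the job is handed in when it is done.

Besides the shell and the picture viewer there is one more tool, called as name(argument=value, ...) on one line, values as JSON. move_arm: Moves the arm, as the interface text tells. Its arguments: {"type":"object","properties":{"increments":{"type":"array","items":{"type":"array","items":{"type":"number"}}},"force":{"type":"number"}},"required":["increments"]}

```bash
ls; mkdir -p pics; python3 - <<'E'
from station import ctrl
import cv2,numpy as np
o=ctrl.get_obs();print({k:np.round(v,3).tolist() for k,v in o.items()})
for n in ["side","top"]:
    p=ctrl.camera(n);cv2.imwrite(f"pics/{n}0.png",p["color"])
    print(n,p["K"],p["distortion"],p["pose"])
    for t in ["cabinet","hatch","eye","stick","pin","cradle","multimeter","coil"]:
        try: r=ctrl.cut_out(t,p)
        except Exception as e: print(t,e);continue
        print(t,[(round(x["conf"],2),np.round(x["centre"]).tolist(),int(x["mask"].sum())) for x in r])
E
```

```text
pics
{'time_s': 0.0, 'qpos': [-1.251, 0.3, 1.522, -0.0, 1.321, -0.067], 'joint_vel': [-0.0, 0.001, -0.001, 0.001, -0.001, -0.001], 'tau': [-0.001, -53.181, -35.274, 0.071, 0.024, -0.0], 'ee_pos': [0.207, -0.509, 0.205], 'eef_rot': [-3.14, -0.0, 0.387], 'force': [-0.26, -0.101, -0.022], 'moment': [0.003, -0.014, -0.023], 'grip_force': 0.0, 'grip_width': 0.094}
side [[378.35318578   0.         313.48961117]
 [  0.         378.35318578 191.77671022]
 [  0.           0.           1.        ]] [0.00677517 0.         0.         0.         0.        ] [[ 0.27753198 -0.68176421  0.67688519 -0.42948786]
 [-0.9607099  -0.19953816  0.19292747 -0.15888613]
 [ 0.00353339 -0.70383385 -0.71035585  1.12633212]
 [ 0.          0.          0.          1.        ]]
cabinet [(0.92, [175.0, 453.0], 4168)]
hatch [(0.52, [162.0, 414.0], 63)]
eye [(0.49, [161.0, 420.0], 83)]
stick [(0.76, [204.0, 264.0], 277), (0.22, [221.0, 265.0], 425)]
pin [(0.89, [206.0, 263.0], 316)]
cradle [(0.81, [220.0, 268.0], 413), (0.66, [253.0, 240.0], 1513), (0.64, [205.0, 202.0], 1348)]
multimeter [(0.68, [186.0, 292.0], 197), (0.64, [173.0, 451.0], 4274)]
coil []
top [[504.98788684   0.         320.96698874]
 [  0.         504.98788684 196.46293664]
 [  0.           0.           1.        ]] [0.011223 0.       0.       0.       0.      ] [[-2.62586660e-03 -9.80432204e-01  1.96839524e-01  1.50237527e-01]
 [-9.99885124e-01 -3.64228107e-04 -1.51527796e-02  1.03133387e-01]
 [ 1.49279675e-02 -1.96856701e-01 -9.80318619e-01  1.72114480e+00]
 [ 0.00000000e+00  0.00000000e+00  0.00000000e+00  1.00000000e+00]]
cabinet [(0.89, [160.0, 462.0], 11260)]
hatch [(0.96, [157.0, 423.0], 757)]
eye [(0.69, [157.0, 424.0], 705)]
stick [(0.8, [203.0, 271.0], 521)]
pin [(0.73, [207.0, 270.0], 551)]
cradle [(0.86, [267.0, 260.0], 2041), (0.74, [220.0, 188.0], 1975), (0.72, [209.0, 270.0], 790)]
multimeter [(0.58, [153.0, 281.0], 977)]
coil [(0.62, [195.0, 372.0], 276)]
```

View pics/side0.png

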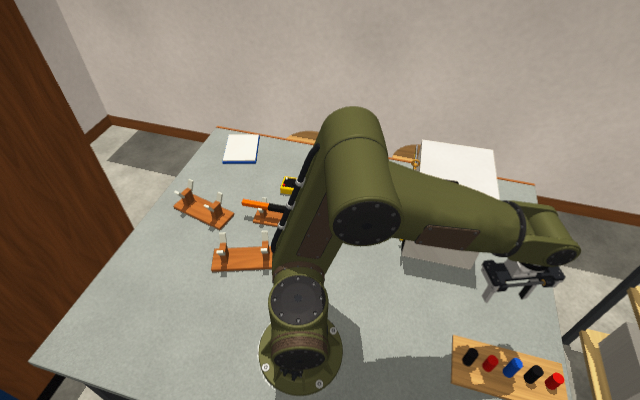

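View pics/top0.png

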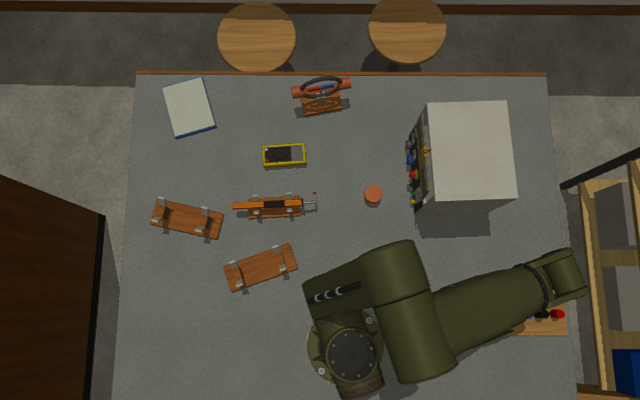

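```bash
cat > h.py <<'E'
import cv2,numpy as np
def ray(p,u,v):
    n=cv2.undistortPoints(np.array([[[u,v]]],float),p["K"],np.array(p["distortion"]))[0,0]
    T=np.array(p["pose"]); return T[:3,3],T[:3,:3]@np.array([n[0],n[1],1.])
def onz(p,u,v,z):
    o,d=ray(p,u,v); return o+d*(z-o[2])/d[2]
def proj(p,X):
    T=np.linalg.inv(np.array(p["pose"])); r,_=cv2.Rodrigues(T[:3,:3])
    return cv2.projectPoints(np.array(X,float).reshape(-1,1,3),r,T[:3,3],p["K"],np.array(p["distortion"]))[0][:,0]
def crop(p,x0,x1,y0,y1,s,f):
    cv2.imwrite(f,cv2.resize(p["color"][y0:y1,x0:x1],None,fx=s,fy=s,interpolation=cv2.INTER_CUBIC))
E
python3 - <<'E'
from h import *
from station import ctrl
p=ctrl.camera("top")
crop(p,225,325,182,226,8,"pics/stick.png");crop(p,396,526,95,215,5,"pics/cab.png")
crop(ctrl.camera("side"),390,510,130,250,5,"pics/cabs.png")
E
```

```text
(no output)
```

View pics/stick.png

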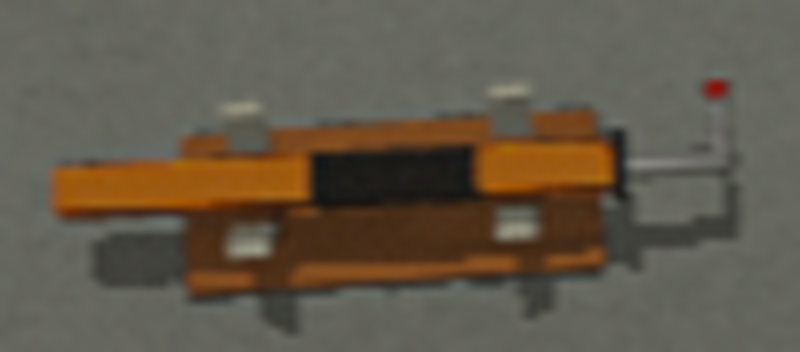

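View pics/cab.png

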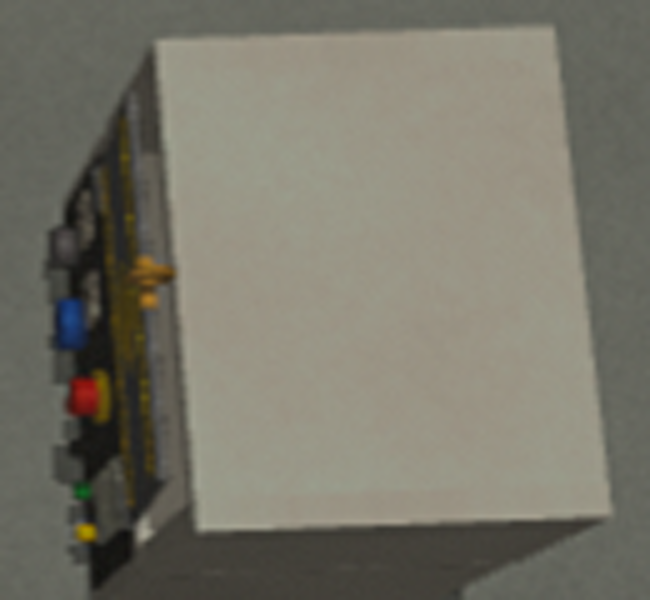

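View pics/cabs.png

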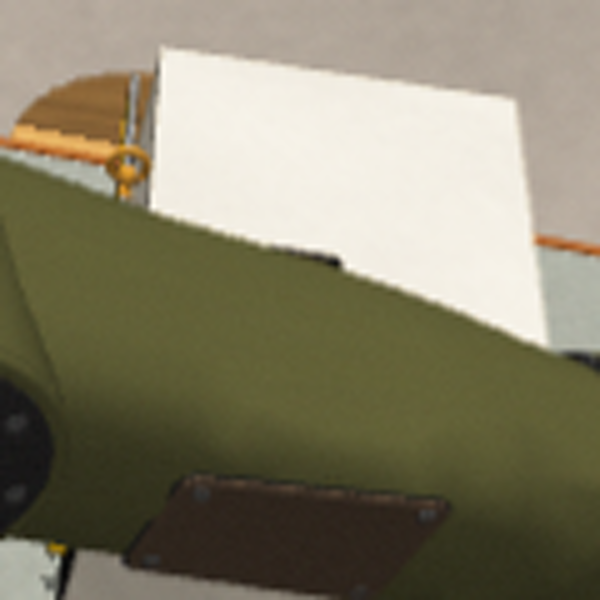

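```bash
python3 - <<'E'
from h import *
from station import ctrl
from scipy.optimize import least_squares
p=ctrl.camera("top");s=ctrl.camera("side")
f=lambda c,x0,y0,k:((c[0]+.5)/k-.5+x0,(c[1]+.5)/k-.5+y0)
print("cab corners")
C=[onz(p,*f(c,396,95,5),.3) for c in [(157,41),(555,27),(611,514),(196,531)]]
C=np.array(C)
print(C.round(4), [np.linalg.norm(C[i]-C[(i+1)%4]).round(4) for i in range(4)])
# fit rectangle 240x300
L=np.array([[-.12,.15],[.12,.15],[.12,-.15],[-.12,-.15]])
def tr(q,l): c,s_=np.cos(q[2]),np.sin(q[2]); return l@np.array([[c,s_],[-s_,c]])+q[:2]
r=least_squares(lambda q:(tr(q,L)-C[:,:2]).ravel(),[C[:,0].mean(),C[:,1].mean(),-1.57])
q=r.x;print("cab",q.round(4),np.degrees(q[2]),r.fun.round(4))
for a in (0,.06,.12):
    e=tr(q,np.array([-.12-.152*np.sin(a)-0.00,0])); z=.16+.152*np.cos(a)
    print(a,e.round(4),"top",((proj(p,[*e,z])[0]-[396,95]+.5)*5-.5).round(1),"side",((proj(s,[*e,z])[0]-[390,130]+.5)*5-.5).round(1))
# triangulate eye
o1,d1=ray(p,*f((150,271),396,95,5));o2,d2=ray(s,*f((127,165),390,130,5))
A=np.stack([d1,-d2],1);t=np.linalg.lstsq(A,o2-o1,rcond=None)[0]
print("eye tri",(o1+d1*t[0]).round(4),(o2+d2*t[1]).round(4))
print("eye at .312", onz(s,*f((127,165),390,130,5),.312))
g=lambda c,z:onz(p,*f(c,225,182,8),z).round(4)
print("stick tail",g((53,190),.08),"front",g((613,165),.08),"grip",g((312,181),.08),g((474,173),.08),"pinbase",g((728,160),.07),"ball",g((715,88),.07))
print("board corners",[g(c,.012) for c in [(183,140),(597,110),(605,268),(190,296)]])
print("cheeks",[g(c,.085) for c in [(241,107),(509,91),(250,250),(517,232)]])
r=ctrl.cut_out("coil",p)
if r: print("coil",onz(p,r[0]["centre"][1],r[0]["centre"][0],.05))
E
```

```text
cab corners
[[ 0.7213 -0.2365  0.3   ]
 [ 0.7306 -0.476   0.3   ]
 [ 0.433  -0.4861  0.3   ]
 [ 0.423  -0.246   0.3   ]] [np.float64(0.2396), np.float64(0.2978), np.float64(0.2404), np.float64(0.2984)]
cab [ 0.577  -0.3612 -1.5349] -87.94371537818458 [ 0.0013  0.0007  0.0006  0.0003 -0.0017 -0.0003 -0.0002 -0.0006]
0 [ 0.5727 -0.2412] top [180.7 274.4] side [160. 168.]
0.06 [ 0.5724 -0.2321] top [165.  275.1] side [145.8 166.1]
0.12 [ 0.572  -0.2231] top [149.1 276. ] side [131.5 164.8]
eye tri [ 0.5757 -0.2242  0.3086] [ 0.5751 -0.2205  0.3076]
eye at .312 [ 0.56966122 -0.22017767  0.312     ]
stick tail [0.4499 0.3736 0.08  ] front [0.4604 0.1432 0.08  ] grip [0.4537 0.2672 0.08  ] [0.4571 0.2005 0.08  ] pinbase [0.4645 0.0956 0.07  ] ball [0.4951 0.1011 0.07  ]
board corners [array([0.4842, 0.3297, 0.012 ]), array([0.4974, 0.1519, 0.012 ]), array([0.4284, 0.1481, 0.012 ]), array([0.4164, 0.325 , 0.012 ])]
cheeks [array([0.4838, 0.2966, 0.085 ]), array([0.4906, 0.1862, 0.085 ]), array([0.424 , 0.2915, 0.085 ]), array([0.4315, 0.1823, 0.085 ])]
coil [ 0.49193488 -0.09266316  0.05      ]
```

move_arm(increments=[[0.7,0,0,0,0,0,-0.137],[0.7,0,0,0,0,0,-0.137],[0.7,0,0,0,0,0,-0.137],[0.7,0,0,0,0,0,-0.137],[0.7,0,0,0,0,0,-0.137],[0.7,0,0,0,0,0,-0.137],[0.7,0,0,0,0,0,-0.137],[0.7,0,0,0,0,0,-0.135],[0.7,0,0,0,0,0,-0.135]], force=30)

```text
time_s: 2.05
ee_pos: [0.2075, -0.5093, 0.2054]
eef_rot: [-3.142, -0.0, 1.621]
force: [-0.3, 0.7, -0.4]
grip_width: 0.0657
grip_force: 0.0
```

move_arm(increments=[[0.7,0.73,0.282,0,0,0,0],[0.7,0.73,0.282,0,0,0,0],[0.7,0.73,0.282,0,0,0,0],[0.7,0.73,0.282,0,0,0,0],[0.7,0.73,0.282,0,0,0,0],[0.7,0.73,0.282,0,0,0,0],[0.7,0.73,0.282,0,0,0,0],[0.7,0.73,0.282,0,0,0,0],[0.7,0.73,0.282,0,0,0,0],[0.7,0.73,0.282,0,0,0,0],[0.7,0.73,0.282,0,0,0,0],[0.7,0.73,0.282,0,0,0,0],[0.7,0.73,0.282,0,0,0,0],[0.7,0.73,0.282,0,0,0,0],[0.7,0.73,0.282,0,0,0,0],[0.7,0.73,0.282,0,0,0,0],[0.7,0.73,0.282,0,0,0,0],[0.7,0.73,0.282,0,0,0,0],[0.7,0.73,0.282,0,0,0,0],[0.7,0.73,0.282,0,0,0,0]])

```text
time_s: 4.05
ee_pos: [0.4566, 0.2343, 0.2055]
eef_rot: [3.141, -0.0, 1.616]
force: [-0.3, -0.6, 0.3]
grip_width: 0.0659
grip_force: 0.0
```

```bash
python3 - <<'E'
from h import *
from station import ctrl
o=ctrl.get_obs();print({k:np.round(o[k],4).tolist() for k in ["time_s","qpos","ee_pos","eef_rot","force"]})
s=ctrl.camera("side")
crop(s,385,545,130,250,5,"pics/cabs2.png")
q=[.577,-.3612,-1.5349]
for i,v in {"eye12":[.572,-.2231,.311],"eye06":[.5724,-.2321,.312]}.items(): print(i,((proj(s,v)[0]-[385,130]+.5)*5-.5).round(1))
print(((proj(s,[[.4217,-.246,.3],[.7213,-.2365,.3],[.433,-.4861,.3]])-[385,130]+.5)*5-.5).round(1))
E
```

```text
{'time_s': 4.05, 'qpos': [0.4028, 0.2178, 1.6242, -0.0, 1.2994, 0.3576], 'ee_pos': [0.4566, 0.2343, 0.2055], 'eef_rot': [3.1414, -0.0, 1.616], 'force': [-0.3073, -0.6133, 0.3483]}
eye12 [156.6 164.7]
eye06 [170.8 165.7]
[[167.9 341.7]
 [192.4  48.2]
 [586.8 411.6]]
```

View pics/cabs2.png

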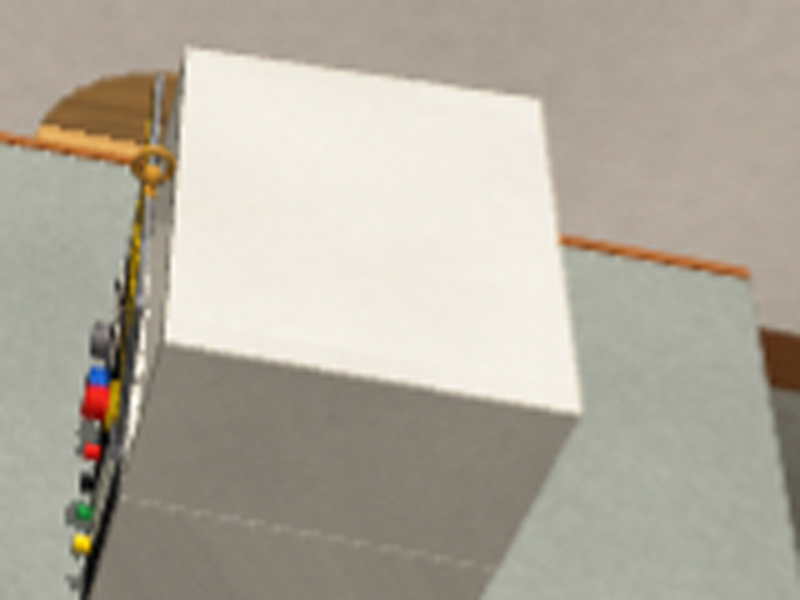

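move_arm(increments=[[0.7,-0.01,-0.02,0.5,0,0,0],[0.7,0,0,0.5,0,0,0],[0.7,0,0,0.5,0,0,0],[0.7,0,0,0.5,0,0,0],[0.7,0,0,0.5,0,0,0],[0.7,0,0,0.4,0,0,0],[0.7,0,0,0.2,0,0,0],[0,0,0,0,0,0,0],[0,0,0,0,0,0,0],[0,0,0,0,0,0,0],[0,0,0,0,0,0,0],[0,0,0,0,0,0,0],[0,0,0,0,0,0,0],[0,0,0,0,0,0,0]], force=55)

```text
time_s: 5.5
ee_pos: [0.4557, 0.2321, 0.0508]
eef_rot: [3.141, -0.0, 1.616]
force: [1.0, 0.0, 2.9]
grip_width: 0.0199
grip_force: 55.0
```

move_arm(increments=[[0,0,0,-0.1,0,0,0],[0,0,0,-0.3,0,0,0],[0,0,0,-0.52,0,0,0.009],[0,0,0,-0.6,0,0,0],[0,0,0,-0.6,0,0,0],[0,0,0,-0.6,0,0,0],[0,0,0,-0.6,0,0,0],[0,0,0,-0.6,0,0,0],[0,0,0,-0.6,0,0,0],[0,0,0,-0.3,0,0,0]])

```text
time_s: 6.5
ee_pos: [0.4554, 0.2321, 0.294]
eef_rot: [3.139, -0.001, 1.607]
force: [-0.5, -0.1, -3.1]
grip_width: 0.0198
grip_force: 55.0
```

move_arm(increments=[[0,-0.2,0.056,0,0,0,0],[0,-0.5,0.056,0,0,0,0],[0,-0.6,0.056,0,0,0,0],[0,-0.6,0.056,0,0,0,0],[0,-0.6,0.056,0,0,0,0],[0,-0.6,0.056,0,0,0,0],[0,-0.6,0.056,0,0,0,0],[0,-0.6,0.056,0,0,0,0],[0,-0.6,0.056,0,0,0,0],[0,-0.6,0.056,0,0,0,0],[0,-0.5,0.056,0,0,0,0],[0,-0.4,0.056,0,0,0,0],[0,-0.11,0,0,0,0,0],[0,0,0,0,0,0,0],[0,0,0,0,0,0,0]])

```text
time_s: 8.0
ee_pos: [0.5003, -0.0916, 0.2909]
eef_rot: [-3.141, -0.0, 1.607]
force: [0.2, 0.0, -3.4]
grip_width: 0.0199
grip_force: 55.0
```

```bash
python3 - <<'E'
from h import *
from station import ctrl
o=ctrl.get_obs();print({k:np.round(o[k],4).tolist() for k in ["time_s","qpos","ee_pos","eef_rot","force","moment"]})
s=ctrl.camera("side");t=ctrl.camera("top")
a=cv2.resize(s["color"][135:195,370:450],None,fx=7,fy=7,interpolation=cv2.INTER_CUBIC)
b=cv2.resize(t["color"][125:185,370:450],None,fx=7,fy=7,interpolation=cv2.INTER_CUBIC)
cv2.imwrite("pics/pre.png",cv2.resize(np.vstack([a,b]),None,fx=.7,fy=.7,interpolation=cv2.INTER_AREA))
xs=np.array([.0359,-.9994,0]);ys=np.array([.9994,.0359,0])
org=np.array(o["ee_pos"])+[0,0,.019]-.0015*xs
for n,X in {"corner":org+.135*xs,"ball":org+.135*xs+.035*ys,"collar":org+.093*xs,"eye":[.572,-.223,.311]}.items():
    print(n,np.round(X,4),"side",((proj(s,X)[0]-[370,135]+.5)*4.9-.5).round(1),"top",((proj(t,X)[0]-[370,125]+.5)*4.9-.5+[0,294]).round(1))
E
```

```text
{'time_s': 8.0, 'qpos': [-0.2531, 0.1543, 1.5017, 0.0002, 1.4866, -0.2893], 'ee_pos': [0.5003, -0.0916, 0.2909], 'eef_rot': [-3.1407, -0.0004, 1.607], 'force': [0.2424, 0.048, -3.4437], 'moment': [-0.0264, -0.115, -0.0449]}
corner [ 0.5051 -0.225   0.3099] side [219.8 203.8] top [281.3 527.3]
ball [ 0.5401 -0.2237  0.3099] side [223.  168.8] top [276.6 469.9]
collar [ 0.5036 -0.183   0.3099] side [154.2 193. ] top [210.3 529.7]
eye [ 0.572 -0.223  0.311] side [226.8 136.9] top [273.5 417.5]
```

View pics/pre.png

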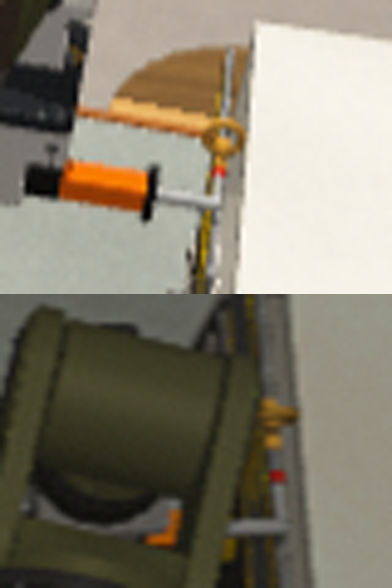

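move_arm(increments=[[0,0,0.1,-0.03,0,0,0],[0,0,0.1,0,0,0,0],[0,0,0.1,0,0,0,0],[0,0,0.1,0,0,0,0],[0,0,0.06,0,0,0,0],[0,0,0,0,0,0,0]])

```text
time_s: 8.7
ee_pos: [0.524, -0.0912, 0.2927]
eef_rot: [-3.141, -0.0, 1.607]
force: [0.3, -0.5, -2.9]
grip_width: 0.0193
grip_force: 55.0
```

move_arm(increments=[[0,0,0.07,0,0,0,0],[0,0,0.07,0,0,0,0],[0,0,0.07,0,0,0,0],[0,0,0.07,0,0,0,0],[0,0,0.07,0,0,0,0],[0,0,0.07,0,0,0,0],[0,0,0.07,0,0,0,0],[0,0,0.07,0,0,0,0],[0,0,0,0,0,0,0]])

```text
time_s: 9.6
ee_pos: [0.5519, -0.0902, 0.2928]
eef_rot: [-3.141, -0.0, 1.607]
force: [-0.1, 0.5, -3.1]
grip_width: 0.0193
grip_force: 55.0
```

```bash
python3 - <<'E'
from h import *
from station import ctrl
o=ctrl.get_obs();print({k:np.round(o[k],4).tolist() for k in ["time_s","qpos","ee_pos","eef_rot","force","moment"]})
s=ctrl.camera("side");t=ctrl.camera("top")
a=cv2.resize(s["color"][135:195,370:450],None,fx=8,fy=8,interpolation=cv2.INTER_CUBIC)
cv2.imwrite("pics/in.png",a)
E
```

```text
{'time_s': 9.6, 'qpos': [-0.2275, 0.2714, 1.3568, -0.0, 1.5137, -0.2636], 'ee_pos': [0.5519, -0.0902, 0.2928], 'eef_rot': [-3.1414, -0.0001, 1.6069], 'force': [-0.0602, 0.4775, -3.0973], 'moment': [-0.0716, -0.0802, 0.0295]}
```

View pics/in.png

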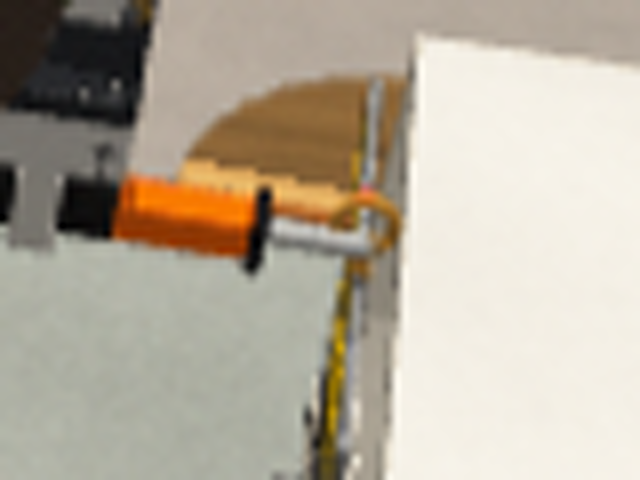

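```bash
cat > plan.py <<'E'
import numpy as np
from scipy.optimize import least_squares
from scipy.spatial.transform import Rotation as Ro
H=np.array([.5727,-.2412,.160]);n=np.array([-.0359,.9994,0]);ys=np.array([.9994,.0359,0]);Z=np.array([0,0,1.])
PT=np.array([.1335,.018,.019]) # pin rel. TCP in stick frame
X0=.5747; s0=(np.array([.5747,-.2230,.3118])-H)@ys
def pose(th,tilt,lead,pull=None):
    a=.152*np.sin(th)+lead*np.cos(th if pull is None else pull); z=.152*np.cos(th)-lead*np.sin(th if pull is None else pull)
    pin=H+a*n+z*Z+s0*ys
    xs=-n*np.cos(tilt)+Z*np.sin(tilt); zs=np.cross(xs,ys); S=np.stack([xs,ys,zs],1)
    return pin-S@PT, np.stack([-xs,ys,-zs],1)
def step(p,R,row):
    return p+R@np.array(row[:3])*.05, R@Ro.from_rotvec(row[3:]).as_matrix()
def seg(p,R,tp,tR,N):
    def res(v):
        a,b=p,R
        for _ in range(N): a,b=step(a,b,v)
        return np.r_[(a-tp)*10,Ro.from_matrix(b.T@tR).as_rotvec()]
    v=np.round(least_squares(res,np.zeros(6)).x,3)
    for _ in range(N): p,R=step(p,R,v)
    return v,p,R
E
python3 - <<'E'
from plan import *
from station import ctrl
o=ctrl.get_obs();p=np.array(o["ee_pos"]);R=Ro.from_euler("xyz",o["eef_rot"]).as_matrix()
for th,N in [(.12,2),(.3,10),(.5,10),(.7,10),(.9,10),(1.02,8)]:
    t=(th-.12)/.927*.6; tp,tR=pose(th,t,.0055 if th>.12 else .005)
    v,p,R=seg(p,R,tp,tR,N);print(th,round(t,3),N,v.tolist(),p.round(4),tp.round(4))
E
```

```text
0.12 0.0 2 [0.05, 0.003, 0.016, -0.0, -0.0, 0.0] [ 0.5518 -0.0852  0.2913] [ 0.5517 -0.0852  0.2913]
0.3 0.117 10 [0.05, -0.0, 0.042, -0.0, -0.012, 0.0] [ 0.5509 -0.0614  0.269 ] [ 0.5509 -0.0613  0.2692]
0.5 0.246 10 [0.054, -0.0, 0.05, -0.0, -0.013, 0.0] [ 0.5501 -0.0393  0.2396] [ 0.5501 -0.0393  0.2398]
0.7 0.375 10 [0.052, -0.0, 0.054, -0.0, -0.013, 0.0] [ 0.5495 -0.0227  0.206 ] [ 0.5495 -0.0225  0.2061]
0.9 0.505 10 [0.051, -0.0, 0.058, -0.0, -0.012, 0.0] [ 0.5491 -0.0118  0.169 ] [ 0.5491 -0.0117  0.169 ]
1.02 0.583 8 [0.037, -0.0, 0.046, -0.0, -0.01, 0.0] [ 0.549  -0.0084  0.1456] [ 0.549  -0.0085  0.1456]
```

move_arm(increments=[[0,0.03,0,0.01,0,0,0],[0,0.035,0,0.01,0,0,0],[0,0.035,0,0.012,0,0,0],[0,0.05,0,0.042,0,-0.012,0],[0,0.05,0,0.042,0,-0.012,0],[0,0.05,0,0.042,0,-0.012,0],[0,0.05,0,0.042,0,-0.012,0],[0,0.05,0,0.042,0,-0.012,0]])

```text
time_s: 10.5
ee_pos: [0.551, -0.0728, 0.2805]
eef_rot: [3.141, 0.061, 1.607]
force: [0.4, -4.2, -1.8]
grip_width: 0.0201
grip_force: 55.0
```

move_arm(increments=[[0,0.05,0,0.042,0,-0.012,0],[0,0.05,0,0.042,0,-0.012,0],[0,0.05,0,0.042,0,-0.012,0],[0,0.05,0,0.042,0,-0.012,0],[0,0.05,0,0.042,0,-0.012,0]])

```text
time_s: 11.0
ee_pos: [0.5506, -0.0612, 0.2689]
eef_rot: [3.142, 0.121, 1.607]
force: [-0.7, -3.8, -0.3]
grip_width: 0.0196
grip_force: 55.0
```

```bash
cat > look.py <<'E'
from h import *
from plan import *
from station import ctrl
o=ctrl.get_obs();R=Ro.from_euler("xyz",o["eef_rot"]).as_matrix()
F=np.array(o["force"])-[0,0,-3.1]
S=np.stack([-R[:,0],R[:,1],-R[:,2]],1); pin=np.array(o["ee_pos"])+S@PT-H
print({k:np.round(o[k],3).tolist() for k in ["time_s","qpos","ee_pos","force","moment"]})
print("F tool",(R.T@F).round(2),"pin a,z,s",(pin@n).round(4),pin[2].round(4),(pin@ys).round(4),"ang",np.arctan2(pin@n,pin[2]).round(3),"r",np.hypot(pin@n,pin[2]).round(4))
E
python3 look.py
```

```text
{'time_s': 11.0, 'qpos': [-0.118, 0.261, 1.428, -0.121, 1.435, -0.139], 'ee_pos': [0.551, -0.061, 0.269], 'force': [-0.686, -3.786, -0.264], 'moment': [-0.91, -0.155, -0.054]}
F tool [-4.07 -0.82 -2.36] pin a,z,s 0.0505 0.1439 0.0024 ang 0.337 r 0.1524
```

move_arm(increments=[[0,0.054,0,0.05,0,-0.013,0],[0,0.054,0,0.05,0,-0.013,0],[0,0.054,0,0.05,0,-0.013,0],[0,0.054,0,0.05,0,-0.013,0],[0,0.054,0,0.05,0,-0.013,0],[0,0.054,0,0.05,0,-0.013,0],[0,0.054,0,0.05,0,-0.013,0],[0,0.054,0,0.05,0,-0.013,0],[0,0.054,0,0.05,0,-0.013,0],[0,0.054,0,0.05,0,-0.013,0]])

```text
time_s: 12.0
ee_pos: [0.5498, -0.0391, 0.2394]
eef_rot: [3.142, 0.251, 1.607]
force: [-0.7, -2.5, 0.7]
grip_width: 0.0194
grip_force: 55.0
```

```bash
python3 look.py
```

```text
{'time_s': 12.0, 'qpos': [-0.016, 0.277, 1.491, -0.256, 1.367, -0.0], 'ee_pos': [0.55, -0.039, 0.239], 'force': [-0.714, -2.534, 0.716], 'moment': [-0.754, -0.14, -0.024]}
F tool [-3.38 -0.8  -3.07] pin a,z,s 0.0782 0.131 0.0024 ang 0.538 r 0.1526
```

move_arm(increments=[[0,0.052,0,0.054,0,-0.013,0],[0,0.052,0,0.054,0,-0.013,0],[0,0.052,0,0.054,0,-0.013,0],[0,0.052,0,0.054,0,-0.013,0],[0,0.052,0,0.054,0,-0.013,0],[0,0.052,0,0.054,0,-0.013,0],[0,0.052,0,0.054,0,-0.013,0],[0,0.052,0,0.054,0,-0.013,0],[0,0.052,0,0.054,0,-0.013,0],[0,0.052,0,0.054,0,-0.013,0]])

```text
time_s: 13.0
ee_pos: [0.5492, -0.0225, 0.2058]
eef_rot: [-3.142, 0.381, 1.607]
force: [0.0, 0.9, 1.4]
grip_width: 0.0194
grip_force: 55.0
```

move_arm(increments=[[0,0.051,0,0.058,0,-0.012,0],[0,0.051,0,0.058,0,-0.012,0],[0,0.051,0,0.058,0,-0.012,0],[0,0.051,0,0.058,0,-0.012,0],[0,0.051,0,0.058,0,-0.012,0],[0,0.051,0,0.058,0,-0.012,0],[0,0.051,0,0.058,0,-0.012,0],[0,0.051,0,0.058,0,-0.012,0],[0,0.051,0,0.058,0,-0.012,0],[0,0.051,0,0.058,0,-0.012,0]])

```text
time_s: 14.0
ee_pos: [0.5488, -0.0117, 0.1687]
eef_rot: [-3.142, 0.501, 1.607]
force: [-0.4, 1.0, 0.2]
grip_width: 0.0195
grip_force: 55.0
```

```bash
python3 look.py
```

```text
{'time_s': 14.0, 'qpos': [0.148, 0.381, 1.582, -0.521, 1.281, 0.29], 'ee_pos': [0.549, -0.012, 0.169], 'force': [-0.391, 0.998, 0.213], 'moment': [-0.29, -0.113, -0.023]}
F tool [-0.7  -0.36 -3.39] pin a,z,s 0.1222 0.0895 0.0023 ang 0.939 r 0.1515
```

move_arm(increments=[[0,0.039,0,0.041,0,-0.01,0],[0,0.039,0,0.041,0,-0.01,0],[0,0.039,0,0.041,0,-0.01,0],[0,0.039,0,0.041,0,-0.01,0],[0,0.039,0,0.041,0,-0.01,0],[0,0.039,0,0.041,0,-0.01,0],[0,0.039,0,0.041,0,-0.01,0],[0,0.039,0,0.041,0,-0.01,0]])

```text
time_s: 14.8
ee_pos: [0.5486, -0.0068, 0.1467]
eef_rot: [-3.141, 0.581, 1.607]
force: [-0.8, -1.9, -2.2]
grip_width: 0.0196
grip_force: 55.0
```

```bash
python3 look.py
```

```text
{'time_s': 14.8, 'qpos': [0.19, 0.429, 1.598, -0.603, 1.274, 0.382], 'ee_pos': [0.549, -0.007, 0.147], 'force': [-0.769, -1.888, -2.166], 'moment': [0.062, -0.061, -0.034]}
F tool [-2.07 -0.84  0.24] pin a,z,s 0.134 0.0758 0.0023 ang 1.056 r 0.1539
```

move_arm(increments=[[0,0.018,0,0.009,0,0,0],[0,0.018,0,0.009,0,0,0],[0,0.018,0,0.009,0,0,0],[0,0.018,0,0.009,0,0,0]])

```text
time_s: 15.2
ee_pos: [0.5486, -0.0047, 0.1436]
eef_rot: [3.141, 0.58, 1.606]
force: [-1.0, -1.4, -1.6]
grip_width: 0.0196
grip_force: 55.0
```

```bash
python3 look.py
```

```text
{'time_s': 15.2, 'qpos': [0.193, 0.434, 1.599, -0.602, 1.27, 0.388], 'ee_pos': [0.549, -0.005, 0.144], 'force': [-0.951, -1.403, -1.625], 'moment': [0.067, -0.129, -0.045]}
F tool [-1.95 -1.   -0.48] pin a,z,s 0.1359 0.0726 0.0024 ang 1.08 r 0.1541
```

move_arm(increments=[[0,0.018,0,0.008,0,0,0],[0,0.018,0,0.008,0,0,0]])

```text
time_s: 15.4
ee_pos: [0.5485, -0.0037, 0.1419]
eef_rot: [3.142, 0.58, 1.607]
force: [0.6, -1.4, -2.6]
grip_width: 0.0196
grip_force: 55.0
```

```bash
python3 look.py
```

```text
{'time_s': 15.4, 'qpos': [0.195, 0.437, 1.6, -0.603, 1.268, 0.392], 'ee_pos': [0.549, -0.004, 0.142], 'force': [0.576, -1.39, -2.636], 'moment': [0.061, -0.077, -0.04]}
F tool [-1.43  0.53  0.38] pin a,z,s 0.137 0.0709 0.0024 ang 1.093 r 0.1542
```

move_arm(increments=[[0,0.018,0,0.008,0,0,0],[0,0.018,0,0.008,0,0,0]])

```text
time_s: 15.6
ee_pos: [0.5486, -0.0028, 0.1404]
eef_rot: [3.141, 0.581, 1.607]
force: [0.4, -5.6, 2.5]
grip_width: 0.0193
grip_force: 55.0
```

```bash
python3 look.py
```

```text
{'time_s': 15.6, 'qpos': [0.197, 0.439, 1.6, -0.603, 1.267, 0.395], 'ee_pos': [0.549, -0.003, 0.14], 'force': [0.429, -5.581, 2.479], 'moment': [-1.01, -0.273, 0.03]}
F tool [-7.74  0.23 -1.6 ] pin a,z,s 0.1379 0.0695 0.0024 ang 1.104 r 0.1544
```

move_arm(increments=[[0,0.012,0,0,0,0,0],[0,0,0,0,0,0,0]])

```text
time_s: 15.8
ee_pos: [0.5487, -0.0026, 0.1404]
eef_rot: [3.141, 0.581, 1.606]
force: [0.9, -5.9, 1.7]
grip_width: 0.02
grip_force: 55.0
```

```bash
python3 look.py
```

```text
{'time_s': 15.8, 'qpos': [0.197, 0.439, 1.6, -0.604, 1.267, 0.396], 'ee_pos': [0.549, -0.003, 0.14], 'force': [0.879, -5.903, 1.686], 'moment': [-0.921, -0.229, -0.049]}
F tool [-7.58  0.67 -0.74] pin a,z,s 0.1382 0.0696 0.0025 ang 1.104 r 0.1547
```

move_arm(increments=[[0,0.015,0,0.002,0,0,0],[0,0,0,0,0,0,0]])

```text
time_s: 16.0
ee_pos: [0.5488, -0.0023, 0.1402]
eef_rot: [3.14, 0.582, 1.606]
force: [0.5, -7.2, 3.9]
grip_width: 0.0195
grip_force: 55.0
```

```bash
python3 look.py
```

```text
{'time_s': 16.0, 'qpos': [0.198, 0.44, 1.6, -0.605, 1.267, 0.397], 'ee_pos': [0.549, -0.002, 0.14], 'force': [0.544, -7.198, 3.93], 'moment': [-1.46, -0.272, -0.056]}
F tool [-9.89  0.3  -1.91] pin a,z,s 0.1385 0.0695 0.0026 ang 1.106 r 0.1549
```

move_arm(increments=[[0,0.014,0,0.002,0,0,0],[0,0,0,0,0,0,0],[0,0,0,0,0,0,0]])

```text
time_s: 16.3
ee_pos: [0.5489, -0.0022, 0.1401]
eef_rot: [3.14, 0.582, 1.605]
force: [0.9, -10.0, 5.0]
grip_width: 0.0197
grip_force: 55.0
```

```bash
python3 look.py
```

```text
{'time_s': 16.3, 'qpos': [0.198, 0.441, 1.599, -0.605, 1.267, 0.398], 'ee_pos': [0.549, -0.002, 0.14], 'force': [0.873, -10.008, 4.958], 'moment': [-2.093, -0.318, -0.031]}
F tool [-12.81   0.53  -1.21] pin a,z,s 0.1386 0.0694 0.0026 ang 1.107 r 0.1551
```

move_arm(increments=[[0,0,0,0,0,0,0],[0,0,0,0,0,0,0],[0,0,0,0,0,0,0],[0,0,0,0,0,0,0],[0,0,0,0,0,0,0],[0,0,0,0,0,0,0]])

```text
time_s: 16.9
ee_pos: [0.5489, -0.0022, 0.1401]
eef_rot: [3.14, 0.582, 1.605]
force: [1.0, -10.2, 4.5]
grip_width: 0.0196
grip_force: 55.0
```

```bash
python3 look.py; python3 - <<'E'
from h import *
from plan import *
from station import ctrl
s=ctrl.camera("side")
cv2.imwrite("pics/open.png",cv2.resize(s["color"][135:225,330:450],None,fx=6,fy=6,interpolation=cv2.INTER_CUBIC))
for th in (1.0,1.047):
    e=H+.152*np.sin(th)*n+.152*np.cos(th)*Z
    print(th,((proj(s,e)[0]-[330,135]+.5)*6-.5).round(1))
E
```

```text
{'time_s': 16.9, 'qpos': [0.198, 0.44, 1.599, -0.605, 1.267, 0.398], 'ee_pos': [0.549, -0.002, 0.14], 'force': [0.981, -10.223, 4.452], 'moment': [-2.086, -0.308, -0.018]}
F tool [-12.71   0.63  -0.67] pin a,z,s 0.1386 0.0694 0.0026 ang 1.107 r 0.1551
1.0 [301.5 227.4]
1.047 [293.7 234.2]
```

View pics/open.png

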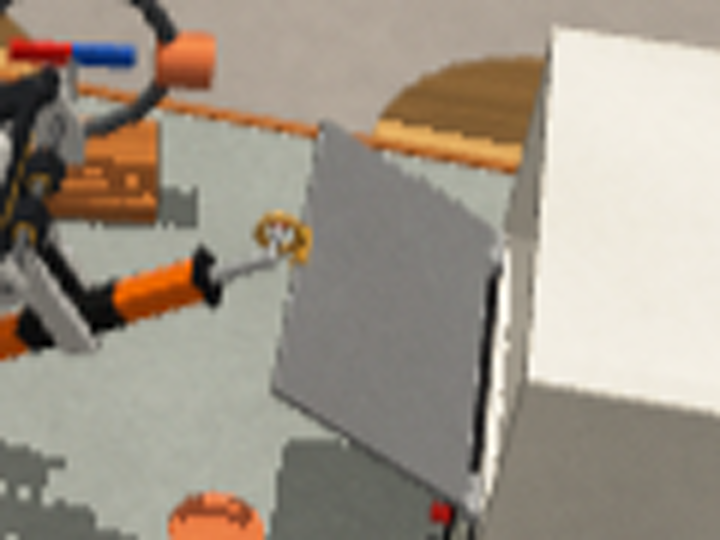

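move_arm(increments=[[0,-0.02,0,0,0,0,0],[0,-0.02,0,0,0,0,0],[0,-0.02,0,0,0,0,0],[0,-0.02,0,0,0,0,0],[0,0,0,0,0,0,0]])

```text
time_s: 17.45
ee_pos: [0.5485, -0.0042, 0.1409]
eef_rot: [-3.141, 0.58, 1.607]
force: [0.5, -0.1, -2.3]
grip_width: 0.0192
grip_force: 55.0
```

```bash
python3 look.py
```

```text
{'time_s': 17.45, 'qpos': [0.194, 0.437, 1.601, -0.603, 1.266, 0.391], 'ee_pos': [0.548, -0.004, 0.141], 'force': [0.525, -0.112, -2.314], 'moment': [0.353, -0.105, 0.022]}
F tool [-0.54  0.52 -0.59] pin a,z,s 0.1364 0.0699 0.0023 ang 1.097 r 0.1533
```

move_arm(increments=[[0,-0.03,0,0,0,0,0],[0,-0.03,0,0,0,0,0],[0,-0.025,0,0,0,0,0],[0,0,-0.05,0,0,0,0],[0,0,-0.05,0,0,0,0],[0,0,-0.04,0,0,0,0],[0,0,0,0,0,0,0]])

```text
time_s: 18.15
ee_pos: [0.5414, -0.0081, 0.1435]
eef_rot: [-3.142, 0.58, 1.607]
force: [0.2, 0.1, -3.0]
grip_width: 0.0196
grip_force: 55.0
```

```bash
python3 look.py
```

```text
{'time_s': 18.15, 'qpos': [0.19, 0.418, 1.622, -0.605, 1.262, 0.39], 'ee_pos': [0.541, -0.008, 0.143], 'force': [0.157, 0.099, -2.979], 'moment': [0.516, -0.148, -0.006]}
F tool [ 0.01  0.16 -0.15] pin a,z,s 0.1328 0.0725 -0.0049 ang 1.071 r 0.1513
```

move_arm(increments=[[0,0,-0.04,0,0,0,0],[0,0,-0.04,0,0,0,0],[0,0,-0.04,0,0,0,0],[0,0,0,0,0,0,0]])

```text
time_s: 18.55
ee_pos: [0.5356, -0.0083, 0.1436]
eef_rot: [3.141, 0.58, 1.607]
force: [0.3, 1.5, -2.7]
grip_width: 0.0193
grip_force: 55.0
```

```bash
python3 look.py
```

```text
{'time_s': 18.55, 'qpos': [0.191, 0.407, 1.639, -0.605, 1.259, 0.394], 'ee_pos': [0.536, -0.008, 0.144], 'force': [0.331, 1.505, -2.654], 'moment': [0.57, -0.085, 0.125]}
F tool [ 1.    0.39 -1.19] pin a,z,s 0.1329 0.0726 -0.0107 ang 1.071 r 0.1514
```

move_arm(increments=[[0,0.015,0,-0.02,0,0,0],[0,0,-0.04,0,0,0,0],[0,0,-0.04,0,0,0,0],[0,0,0,0,0,0,0]])

```text
time_s: 18.95
ee_pos: [0.5313, -0.0074, 0.1438]
eef_rot: [-3.141, 0.58, 1.607]
force: [-0.4, -0.1, -3.5]
grip_width: 0.0198
grip_force: 55.0
```

```bash
python3 look.py
```

```text
{'time_s': 18.95, 'qpos': [0.194, 0.399, 1.649, -0.605, 1.258, 0.398], 'ee_pos': [0.531, -0.007, 0.144], 'force': [-0.415, -0.086, -3.468], 'moment': [0.527, -0.009, 0.066]}
F tool [ 0.14 -0.42  0.35] pin a,z,s 0.1339 0.0728 -0.0149 ang 1.073 r 0.1524
```

Free. Continue withdrawing.

move_arm(increments=[[0,0,-0.05,0,0,0,0],[0,0,-0.05,0,0,0,0],[0,0,-0.05,0,0,0,0],[0,0,-0.05,0,0,0,0]])

```text
time_s: 19.35
ee_pos: [0.5214, -0.0077, 0.1439]
eef_rot: [3.142, 0.58, 1.607]
force: [-0.2, 0.2, -3.0]
grip_width: 0.0196
grip_force: 55.0
```

move_arm(increments=[[0,0,-0.06,0,0,0,0],[0,0,-0.06,0,0,0,0],[0,0,-0.06,0,0,0,0],[0,0,-0.06,0,0,0,0],[0,0,-0.06,0,0,0,0],[0,0,-0.1,0,0,0,0],[0,0,-0.1,0,0,0,0],[0,0,0,0,0,0,0]])

```text
time_s: 20.15
ee_pos: [0.4961, -0.0086, 0.1439]
eef_rot: [-3.141, 0.58, 1.607]
force: [1.2, 0.1, -2.2]
grip_width: 0.0197
grip_force: 55.0
```

```bash
python3 look.py; python3 - <<'E'
from h import *
from plan import *
from station import ctrl
s=ctrl.camera("side")
for n_ in ("eye","pin","stick"):
    print(n_,[(round(x["conf"],2),np.round(x["centre"],1).tolist(),int(x["mask"].sum())) for x in ctrl.cut_out(n_,s)[:2]])
hsv=cv2.cvtColor(s["color"],cv2.COLOR_BGR2HSV)
red=((hsv[...,0]<6)|(hsv[...,0]>174))&(hsv[...,1]>180)&(hsv[...,2]>120)
v,u=np.nonzero(red[140:215,330:450]);print("red",(u+330).tolist(),(v+140).tolist())
br=(abs(hsv[...,0].astype(int)-20)<5)&(hsv[...,1]>140)
v,u=np.nonzero(br[150:200,360:400]);print("brass",u.mean()+360,v.mean()+150,len(u))
o=ctrl.get_obs();R=Ro.from_euler("xyz",o["eef_rot"]).as_matrix();S=np.stack([-R[:,0],R[:,1],-R[:,2]],1)
X=np.array(o["ee_pos"])+S@(PT+[0,.017,0]);print("pred ball",proj(s,X),"eye",proj(s,H+.152*np.sin(1.047)*n+.152*np.cos(1.047)*Z))
E
```

```text
{'time_s': 20.15, 'qpos': [0.205, 0.329, 1.747, -0.608, 1.241, 0.423], 'ee_pos': [0.496, -0.009, 0.144], 'force': [1.232, 0.11, -2.162], 'moment': [0.525, -0.096, 0.002]}
F tool [-0.46  1.23 -0.82] pin a,z,s 0.134 0.073 -0.0502 ang 1.072 r 0.1525
eye [(0.68, [186.3, 395.7], 1660)]
pin [(0.76, [196.7, 342.5], 453)]
stick [(0.96, [197.2, 342.9], 410)]
red [332, 333, 334, 335, 336, 337, 338, 332, 333, 334, 335, 336, 337, 338, 339, 340, 341, 339, 340, 376] [142, 142, 142, 142, 142, 142, 142, 143, 143, 143, 143, 143, 143, 143, 143, 143, 143, 145, 145, 181]
brass 388.8783783783784 162.5810810810811 74
pred ball [[376.55848703 180.37317625]] eye [[378.53646751 173.60929039]]
```

move_arm(increments=[[0,-0.09,-0.2,-0.13,0,0,0],[0,-0.17,-0.2,-0.26,0,0,0],[0,-0.2,-0.1,-0.3,0,0,0],[0,-0.2,0,-0.3,0,0,0],[0,-0.2,0,-0.3,0,0,0],[0,-0.1,0,-0.15,0,0,0]])

```text
time_s: 20.95
ee_pos: [0.4721, -0.0102, 0.2318]
eef_rot: [3.139, 0.58, 1.606]
force: [0.7, 0.0, -4.6]
grip_width: 0.0198
grip_force: 55.0
```

```bash
python3 look.py; python3 - <<'E'
from plan import *
from station import ctrl
o=ctrl.get_obs();p=np.array(o["ee_pos"]);R=Ro.from_euler("xyz",o["eef_rot"]).as_matrix()
tR=Ro.from_euler("xyz",[np.pi,0,1.616]).as_matrix()
v,p,R=seg(p,R,np.array([.462,.13,.22]),tR,14);print(v.tolist(),p.round(4))
v,p,R=seg(p,R,np.array([.4556,.2321,.13]),tR,6);print(v.tolist(),p.round(4))
E
```

```text
{'time_s': 20.95, 'qpos': [0.212, 0.174, 1.719, -0.58, 1.394, 0.325], 'ee_pos': [0.472, -0.01, 0.232], 'force': [0.704, 0.016, -4.6], 'moment': [0.469, -0.049, -0.021]}
F tool [0.81 0.7  1.26] pin a,z,s 0.1332 0.1608 -0.0744 ang 0.692 r 0.2089
[0.199, -0.006, -0.046, -0.0, 0.041, -0.001] [0.462  0.1301 0.2197]
[0.342, -0.005, 0.298, -0.0, 0.001, 0.001] [0.4556 0.2322 0.1299]
```

move_arm(increments=[[0,0.2,-0.006,-0.046,0,0.041,-0.001],[0,0.2,-0.006,-0.046,0,0.041,-0.001],[0,0.2,-0.006,-0.046,0,0.041,-0.001],[0,0.2,-0.006,-0.046,0,0.041,-0.001],[0,0.2,-0.006,-0.046,0,0.041,-0.001],[0,0.2,-0.006,-0.046,0,0.041,-0.001],[0,0.2,-0.006,-0.046,0,0.041,-0.001],[0,0.2,-0.006,-0.046,0,0.041,-0.001],[0,0.2,-0.006,-0.046,0,0.041,-0.001],[0,0.2,-0.006,-0.046,0,0.041,-0.001],[0,0.2,-0.006,-0.046,0,0.041,-0.001],[0,0.2,-0.006,-0.046,0,0.041,-0.001],[0,0.2,-0.006,-0.046,0,0.041,-0.001],[0,0.2,-0.006,-0.046,0,0.041,-0.001],[0,0.34,-0.005,0.2,0,0,0],[0,0.34,-0.005,0.2,0,0,0],[0,0.34,-0.005,0.2,0,0,0],[0,0.34,-0.005,0.2,0,0,0],[0,0.34,-0.005,0.2,0,0,0],[0,0.33,-0.005,0.1,0,0,0]])

```text
time_s: 22.95
ee_pos: [0.4544, 0.232, 0.161]
eef_rot: [-3.136, 0.007, 1.62]
force: [-0.4, -0.9, -3.6]
grip_width: 0.0194
grip_force: 55.0
```

```bash
python3 look.py; python3 - <<'E'
from h import *
from plan import *
from station import ctrl
o=ctrl.get_obs();print(np.round(o["eef_rot"],4),np.round(o["ee_pos"],4))
s=ctrl.camera("side");t=ctrl.camera("top")
R=Ro.from_euler("xyz",o["eef_rot"]).as_matrix();S=np.stack([-R[:,0],R[:,1],-R[:,2]],1)
b=np.array(o["ee_pos"])+S@np.array([-.0015,0,.019])
P=[b+S@np.array(x) for x in [(-.14,0,0),(.09,0,0),(.135,.035,0)]]
print("side tail/front/ball",proj(s,P).round(1).tolist(),"top",proj(t,P).round(1).tolist())
a=s["color"][170:260,215:335];c=t["color"][165:255,225:345]
cv2.imwrite("pics/place.png",cv2.resize(np.vstack([a,c]),None,fx=3.3,fy=3.3,interpolation=cv2.INTER_CUBIC))
E
```

```text
{'time_s': 22.95, 'qpos': [0.403, 0.259, 1.681, -0.005, 1.209, 0.355], 'ee_pos': [0.454, 0.232, 0.161], 'force': [-0.387, -0.885, -3.585], 'moment': [0.015, -0.09, 0.008]}
F tool [-0.86 -0.43  0.49] pin a,z,s 0.3441 0.0209 -0.0814 ang 1.51 r 0.3447
[-3.1358  0.0071  1.62  ] [0.4544 0.232  0.161 ]
side tail/front/ball [[238.5, 181.4], [300.0, 191.7], [314.7, 186.9]] top [[226.1, 200.3], [300.2, 196.7], [314.1, 185.0]]
```

View pics/place.png

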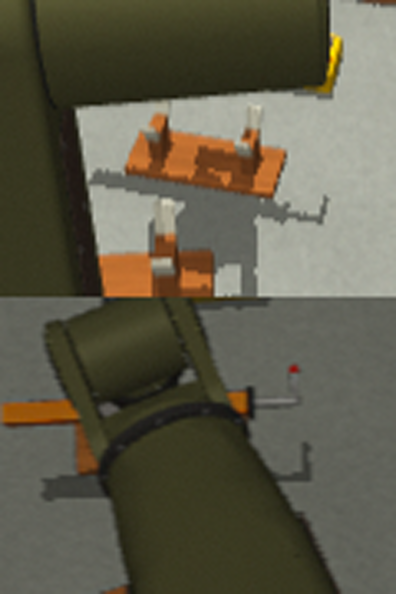

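move_arm(increments=[[0,0,0.024,0.2,0,0.007,0.004],[0,0,0,0.4,0,0,0],[0,0,0,0.4,0,0,0],[0,0,0,0.4,0,0,0],[0,0,0,0.3,0,0,0],[0,0,0,0.2,0,0,0],[0,0,0,0.1,0,0,0],[0,0,0,0.1,0,0,0],[0,0,0,0,0,0,0]])

```text
time_s: 23.95
ee_pos: [0.4557, 0.2316, 0.0573]
eef_rot: [-3.138, -0.001, 1.616]
force: [-0.1, -0.6, -2.6]
grip_width: 0.0195
grip_force: 55.0
```

```bash
python3 look.py
```

```text
{'time_s': 23.95, 'qpos': [0.397, 0.395, 1.771, 0.003, 0.979, 0.351], 'ee_pos': [0.456, 0.232, 0.057], 'force': [-0.117, -0.618, -2.595], 'moment': [-0.059, -0.067, -0.011]}
F tool [-0.61 -0.15 -0.5 ] pin a,z,s 0.3433 -0.0839 -0.0807 ang 1.811 r 0.3534
```

move_arm(increments=[[0,0,0,0.04,0,0,0],[0,0,0,0.04,0,0,0],[0,0,0,0.025,0,0,0],[0,0,0,0.015,0,0,0],[0,0,0,0,0,0,0]])

```text
time_s: 24.45
ee_pos: [0.4556, 0.2317, 0.0514]
eef_rot: [-3.138, -0.001, 1.616]
force: [0.3, -0.2, -2.9]
grip_width: 0.0196
grip_force: 55.0
```

```bash
python3 look.py
```

```text
{'time_s': 24.45, 'qpos': [0.398, 0.404, 1.775, 0.003, 0.966, 0.351], 'ee_pos': [0.456, 0.232, 0.051], 'force': [0.267, -0.195, -2.858], 'moment': [-0.048, -0.042, 0.006]}
F tool [-0.21  0.26 -0.24] pin a,z,s 0.3435 -0.0898 -0.0807 ang 1.826 r 0.355
```

move_arm(increments=[[0,0,0,0.01,0,0,0],[0,0,0,0.01,0,0,0],[0,0,0,0,0,0,0]])

```text
time_s: 24.75
ee_pos: [0.4558, 0.2317, 0.0508]
eef_rot: [-3.138, -0.001, 1.616]
force: [-1.6, -2.0, 3.4]
grip_width: 0.0197
grip_force: 55.0
```

```bash
python3 look.py
```

```text
{'time_s': 24.75, 'qpos': [0.397, 0.405, 1.775, 0.003, 0.964, 0.351], 'ee_pos': [0.456, 0.232, 0.051], 'force': [-1.63, -1.979, 3.44], 'moment': [-0.086, 0.237, 0.063]}
F tool [-1.9  -1.74 -6.54] pin a,z,s 0.3435 -0.0904 -0.0805 ang 1.828 r 0.3552
```

move_arm(increments=[[0.3,0,0,0,0,0,0],[0.5,0,0,0,0,0,0],[0.65,0,0,0,0,0,0],[0.65,0,0,0,0,0,0],[0.65,0,0,0,0,0,0],[0.65,0,0,-0.2,0,0,0],[0.65,0,0,-0.4,0,0,0],[0.65,0,0,-0.7,0,0,0],[0.65,0,0,-0.7,0,0,0],[0.65,0,0,-0.7,0,0,0],[0.65,0,0,-0.7,0,0,0],[0.65,0,0,-0.6,0,0,0],[0.65,-0.6,-0.3,0,0,0,0],[0.65,-0.7,-0.3,0,0,0,0],[0.65,-0.7,-0.3,0,0,0,0],[0.65,-0.7,-0.3,0,0,0,0],[0.65,-0.7,-0.3,0,0,0,0],[0.65,-0.6,-0.2,0,0,0,0],[0.65,0,0,0,0,0,0]])

```text
time_s: 26.65
ee_pos: [0.3798, 0.0257, 0.2516]
eef_rot: [-3.139, -0.001, 1.613]
force: [0.3, 0.5, 0.8]
grip_width: 0.0605
grip_force: 0.0
```

```bash
python3 - <<'E'
from h import *
from plan import *
from station import ctrl
o=ctrl.get_obs();print(o["time_s"],np.round(o["ee_pos"],3),o["grip_width"])
s=ctrl.camera("side");t=ctrl.camera("top")
xs=np.array([.0455,-.999,0]);ys=np.array([.999,.0455,0]);b=np.array([.4553,.2335,.07])
E=H+.152*np.sin(1.047)*n+.152*np.cos(1.047)*Z
for nm,im in (("side",s),("top",t)):
    print(nm,"expected tail,front,ball,eye",proj(im,[b-.14*xs+.01*Z,b+.09*xs+.01*Z,b+.135*xs+.035*ys,E]).round(1).tolist())
    for k in ("stick","coil","multimeter","hatch","eye"):
        r=ctrl.cut_out(k,im)
        if r:
            m=np.nonzero(r[0]["mask"]);print(k,round(r[0]["conf"],2),np.round(r[0]["centre"],1),"cols",m[1].min(),m[1].max(),"rows",m[0].min(),m[0].max())
    h=cv2.cvtColor(im["color"],cv2.COLOR_BGR2HSV)
    m=(h[...,0]>=10)&(h[...,0]<=17)&(h[...,1]>225)&(h[...,2]>140); m[:,:225]=0;m[:,320:]=0;m[:165]=0;m[235:]=0
    v,u=np.nonzero(m)
    if len(u): print("orange",u.min(),u.max(),[ (c,round(v[u==c].mean(),1),int((u==c).sum())) for c in np.unique(u)[::6]])
    m=((h[...,0]<6)|(h[...,0]>174))&(h[...,1]>150)&(h[...,2]>90);m[:,:300]=0;m[:,330:]=0;m[:175]=0;m[235:]=0
    print("red",np.argwhere(m).tolist()[:8])
E
```

```text
26.65 [0.38  0.026 0.252] 0.06052231155600706
side expected tail,front,ball,eye [[242.2, 200.0], [300.7, 210.7], [314.6, 207.8], [378.5, 173.6]]
coil 0.69 [225.5 365.5] cols 358 373 rows 218 236
hatch 0.56 [188.4 392.8] cols 373 410 rows 155 218
eye 0.65 [185.6 396.5] cols 373 411 rows 155 218
red []
top expected tail,front,ball,eye [[231.2, 205.6], [301.1, 202.5], [314.2, 192.2], [383.1, 158.1]]
stick 0.93 [205.7 270.3] cols 231 314 rows 199 209
coil 0.5 [208.3 270.5] cols 247 299 rows 193 218
multimeter 0.68 [152.5 281.5] cols 262 305 rows 143 167
hatch 0.58 [159.4 399.3] cols 377 421 rows 122 199
eye 0.64 [162.  401.4] cols 378 421 rows 122 199
orange 233 300 [(np.int64(233), np.float64(206.0), 5), (np.int64(239), np.float64(205.7), 3), (np.int64(245), np.float64(205.0), 4), (np.int64(251), np.float64(205.0), 4), (np.int64(257), np.float64(204.0), 5), (np.int64(286), np.float64(203.0), 5), (np.int64(292), np.float64(203.0), 5), (np.int64(298), np.float64(203.0), 4)]
red [[193, 314], [193, 315], [194, 314], [194, 315]]
```

```bash
python3 -c "
from station import ctrl
print(ctrl.hand_in())"
```

```text
the job is handed in; nothing more can be done
None
```

The job is handed in at about 27 s of the 69 s: the hatch is fully open on its stop, I held about 12.7 N along the stick for over half a second to set the interlock, and the stick is back in its cradle where it started; the interlock itself I could not see.

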